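# Run the sample mounts into the cut-off corner of a tote and hold it tilted

### The arm

A 7-joint arm with a two-finger parallel gripper is mounted at the origin on a cart in front of the work surface, level with it; the furniture and walls round the work are solid. World frame = base frame: x ahead of the robot, y to its left, z up, the work surface at z = 0. Lengths are in m, angles in degrees, forces in N, time in s.
With the tool pointing down it reaches from about 0.4 to 0.85 m from the base axis. Payload 4.5 kg.
Tool frame: the origin (TCP) lies at the very end of the fingers, on their centre line; the grasp point (between the pads) lies 19 mm behind it; z points along the fingers, y is the direction in which the jaws open and shut (so a half turn about z gives the same grasp; the last joint's range is limited). The gripper opens to 85 mm and grips with 20 to 120 N. Pads are 22 mm wide; open, the fingers measure 114 mm over their backs; the gripper's body (76 mm by 85 mm) begins 54 mm behind the grasp point. The pads swing forward as they close: fully open they stand 13 mm farther back than shut.
Start: joints at [77.624, 39.483, -11.15, 89.685, 9.013, 51.709, -12.324], TCP at [0.155, -0.606, 0.231] pointing down, gripper open.
Joint ranges: [-172.22, 172.22], [-26.19, 119.32], [-84.43, 86.54], [7.71, 146.69], [-57.33, 237.33], [2.42, 119.75], [-152.13, 152.13]. Speed limits (degrees/s): [147.25, 147.25, 180, 180, 180, 180, 180].

### API

Orientations are given as [roll, pitch, yaw] about the fixed x, y, z axes, in that order (R = Rz(yaw) Ry(pitch) Rx(roll)).
In Python, from plant import manip gives the robot as it stands.
- The arm moves only by the shell command python3 -m handwheel 'ROWS'. ROWS is JSON, a list of rows, each a list of 7 numbers: the opening, from 0 (shut) to 1 (fully open), then the shift along the world's x, y, z in cm, then the turn, a rotation vector about the world's x, y, z in rad. A call has 1 to 12 rows; each row shifts and turns the pose as measured when the row begins; what a row does not reach is not made up. A row lasts 1/8 s, in which the tool goes at most 62.5 mm and 10.7 degrees, less where a joint would pass 70% of its speed; a pose out of reach is approached as far as the arm can. A call is refused whole if a number of a shift passes 6.25 or a number of a turn 0.188, either way. A call with a gripper value outside its range is refused whole. The fingers move at their own pace and stop on an object; the grip force is fixed at half the most. Time passes only in rows, so rows that do not move let the fingers close. It gives the time, the measured TCP pose, the force and the opening at its end, in the units of the state.
- manip.observe(): the state, without advancing time (a new reading comes with each control period).
- manip.grab_frame(name): name is "side" or "top" or "wrist"; returns a dict with "image" (400x640x3 uint8, red, green, blue), "depth" (400x640 float32, m along the optical axis (not along the pixel's ray), 0 where there is no reading), "fovy" (degrees; the focal length in pixels is half the picture's height over the tangent of half this angle, whatever the lens; pixels are square), "cx", "cy" (the principal point, pixels), "R" (3x3) and "t" (3): a world point X has camera coordinates R X + t. Camera axes: x right, y down, z forward; pixel columns grow to the right and rows downward; lengths in m; the calibration is good to about 2 mm. A picture is of the moment at which its call begins.
- manip.job_done(): hands the job in, once; it reports no verdict.
The state is a dict: "t": time; "joint_pos": joint angles; "qvel": joint speeds; "joint_torque": joint torques, N m; "tool_pos": TCP position; "orientation": TCP orientation; "contact_force": force on the tool from outside, world axes, zero at the start; "moment": the same for the moment, N m; "width": finger opening in m.
Only numpy, scipy, OpenCV 4.12 (cv2) and the standard library are available. Lean on these libraries where they do the work, as an engineer would, in place of code of your own. Each camera call takes 0.05 s, during which the arm holds its last target.

### The job

Lift the small metal tote clear of the worktop; its black bar handle is the place to hold it. Then tilt it so that all three round sample mounts inside slide down together into its one cut-off corner, without spilling any or disturbing the things around it. Finish holding the tote still in the air, still tilted with that corner lowest and the mounts gathered there; do not put it down or let go.

Things in the scene. Friction and masses are not known exactly. Their poses are not given: they have to be found in the camera images.
- tote: Open sheet-metal tote, 150 mm (its x) by 200 mm (its y), walls 40 mm high and 4 mm thick, floor 4 mm, about 0.3 kg. Origin: centre of the underside; z up. The corner at -x, +y is cut off by a diagonal wall (34 mm off each side); the other three are square. Inside it is slippery (friction about 0.2): mounts start to slide along the walls at about 25 degrees of lean to that corner, freely at 35
- tote_grip (a point): middle of the black bar handle, 85 mm above the tote's underside, straight above the tote's centre and close to its balance point. The bar is rigid, 14 mm thick (along the tote's x), 26 mm high (72 to 98 mm above the underside) and 206 mm long (along the tote's y); each end is carried by an upright at the middle of a short side
- tote_corner (a point): middle of the foot of the diagonal wall, inside the tote on its floor (4 mm above the underside): at x -55, y +80 mm from the tote's centre in its own axes
- mount_0_center (a point): centre of a loose black round sample mount, 30 mm across and 18 mm high, about 30 g, lying flat in the tote, at the start well away from the cut-off corner
- mount_1_center (a point): centre of the second such mount, alike
- mount_2_center (a point): centre of the third such mount, alike
- petri_dish: bystander: white round dish, 67 mm across, 17 mm high, loose on the worktop, beyond the tote; origin at the centre of its underside
- spare_weight: bystander: loose steel weight, 42 mm across, 24 mm high, right of the tote; origin at the centre of its underside
- spanner: bystander: loose spanner, 143 mm long, lying flat left of the tote; origin at the centre of its underside
- loose_puck: bystander: loose thick white disc, 52 mm across, 20 mm high, right of the tote; origin at the centre of its underside
Not all that is in view belongs to the job. What is shaped like the part that bears mount_0_center but yellow is not meant. Leave any green or turquoise look-alike of the part that bears mount_1_center alone.

How it is judged:
By the outcome, as a careful person would: the job done as asked, in the order asked, and still so for the second after the job is handed in, while the arm keeps its last pose, push and grip.
It also fails if it takes over 45 s, if anything falls off the work surface, if the arm or the gripper's body presses on something with over 40 N, if the wrist force passes 120 N, or if a joint passes its speed limit or range.

## Working session

There is one attempt and no reset: what is moved stays moved. The work goes in short steps, Python scripts to look and compute and a shell command to move; the robot and the scene stay as the last step left them, time stands still between calls to the robot, and variables do not carry over. Pictures are saved under pics/ and viewed, and the job is handed in when it is done.

```bash
mkdir -p pics; ls
cat > h.py <<'E'
import numpy as np, cv2
from plant import manip
def grab(n):
    f=manip.grab_frame(n); return f
def save(f,name): cv2.imwrite('pics/'+name+'.png',f['image'][:,:,::-1])
def cloud(f):
    h,w=f['depth'].shape; fl=h/2/np.tan(np.radians(f['fovy'])/2)
    u,v=np.meshgrid(np.arange(w),np.arange(h)); d=f['depth']
    P=np.stack([(u-f['cx'])/fl*d,(v-f['cy'])/fl*d,d],-1)
    W=(P-np.array(f['t']))@np.array(f['R']); W[d==0]=np.nan
    return W
E
python3 - <<'E'
from h import *
import pickle
for n in ['top','side','wrist']:
    f=grab(n); save(f,n+'0'); pickle.dump(f,open(n+'0.pkl','wb')); print(n,f['fovy'],f['cx'],f['cy'],np.round(f['R'],3).tolist(),np.round(f['t'],3))
print(manip.observe())
E
```

```text
pics
top 52.47323426128276 321.24880312936534 196.93073789226693 [[-0.023, -1.0, -0.007], [-0.997, 0.023, -0.074], [0.074, 0.005, -0.997]] [0.292 0.552 1.23 ]
side 52.700391732589544 314.8366649995679 205.75402019045785 [[-0.927, -0.375, 0.002], [-0.232, 0.568, -0.79], [0.295, -0.732, -0.614]] [0.612 0.028 1.028]
wrist 58.15083635944421 322.6206477067946 198.64772636172114 [[0.248, -0.969, -0.001], [-0.924, -0.237, 0.3], [-0.291, -0.074, -0.954]] [-0.624 -0.04   0.379]
{'t': 0.15, 'joint_pos': array([ 77.62458446,  39.52555088, -11.14497797,  89.73153951,
         9.01059381,  51.70911563, -12.32297555]), 'qvel': array([ 0.00942207, -0.05123133, -0.04115715, -0.25056968, -0.02448658,
       -0.03598434, -0.0983652 ]), 'joint_torque': array([-1.94659988e-03, -5.39933503e+01, -1.26867838e+00, -1.58718860e+01,
        9.21635219e-03,  6.40153841e-03, -2.45058885e-06]), 'tool_pos': array([ 0.15434385, -0.60512051,  0.23062923]), 'orientation': array([-1.79915416e+02,  4.67514333e-03,  1.43154083e+01]), 'contact_force': array([ 0.41046683,  0.21130634, -0.38021404]), 'moment': array([-0.02952448, -0.02964707, -0.06660739]), 'width': 0.0849737871139089}
```

View pics/top0.png

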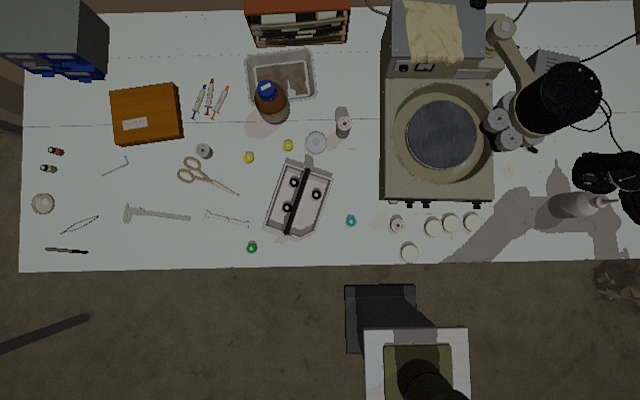

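View pics/side0.png

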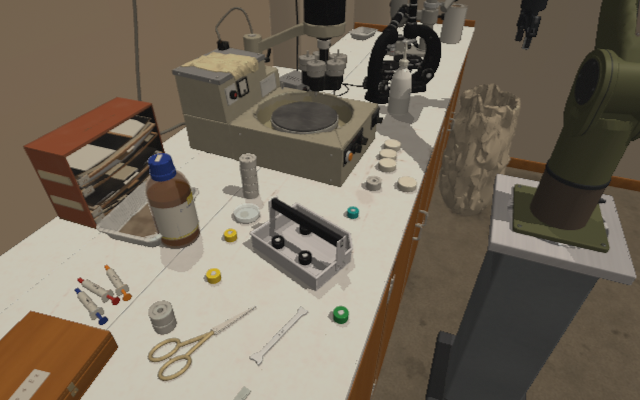

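Run:
```python
from h import *
import pickle
f=pickle.load(open('top0.pkl','rb')); W=cloud(f)
c=f['image'][130:270,230:430,::-1]; cv2.imwrite('pics/crop0.png',cv2.resize(c,None,fx=4,fy=4,interpolation=cv2.INTER_CUBIC))
g=pickle.load(open('side0.pkl','rb')); c=g['image'][180:300,220:370,::-1]; cv2.imwrite('pics/crops0.png',cv2.resize(c,None,fx=4,fy=4,interpolation=cv2.INTER_CUBIC))
m=np.zeros(W.shape[:2],bool); m[130:270,230:360]=1
sel=m&(W[...,2]>0.064)&(W[...,2]<0.11); v,u=np.nonzero(sel)
m2=(u>260)&(u<335)&(v>150)&(v<245)
P=W[sel][m2]; print(len(P),u[m2].min(),u[m2].max(),v[m2].min(),v[m2].max(),P.mean(0),P.min(0),P.max(0))
(cc,s,a)=cv2.minAreaRect(P[:,:2].astype(np.float32)*1000); print('bar',cc,s,a)
cm=P[:,:2].mean(0);U,S,V=np.linalg.svd(P[:,:2]-cm); print(V[0],np.degrees(np.arctan2(V[0][1],V[0][0])))
sel=(W[...,2]>0.03)&(W[...,2]<0.05)&m; v,u=np.nonzero(sel); k=(u>258)&(u<338)&(v>150)&(v<245)
P=W[sel][k]; print('rim',cv2.minAreaRect(P[:,:2].astype(np.float32)*1000))
for px in [(325,225),(335,186),(265,224),(284,158)]:
    print(px,W[px[1],px[0]])
```

```text
396 281 312 166 235 [0.54425223 0.3487714  0.09561058] [0.4446173  0.30331211 0.06858332] [0.64485637 0.39660506 0.10337704]
bar (545.0739135742188, 349.5907897949219) (27.083965301513672, 207.51649475097656) 70.30992889404297
[-0.93973313  0.34190884] 160.006786539733
rim ((544.526123046875, 349.63140869140625), (155.909423828125, 205.282958984375), 69.80401611328125)
(325, 225) [ 0.47159214  0.26910324 -0.00355205]
(335, 186) [ 0.59335425  0.23474372 -0.00237339]
(265, 224) [0.4785541  0.45069568 0.03996545]
(284, 158) [ 0.68630732  0.39400613 -0.00271605]
```

View pics/crop0.png

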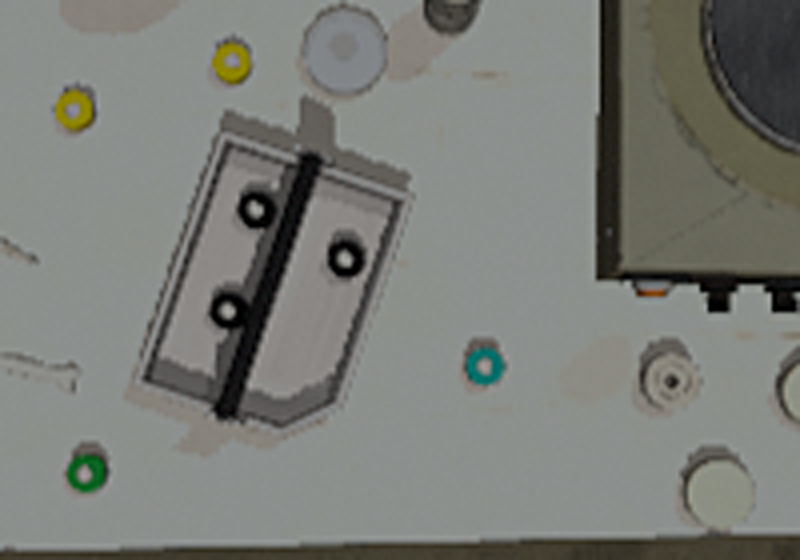

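View pics/crops0.png

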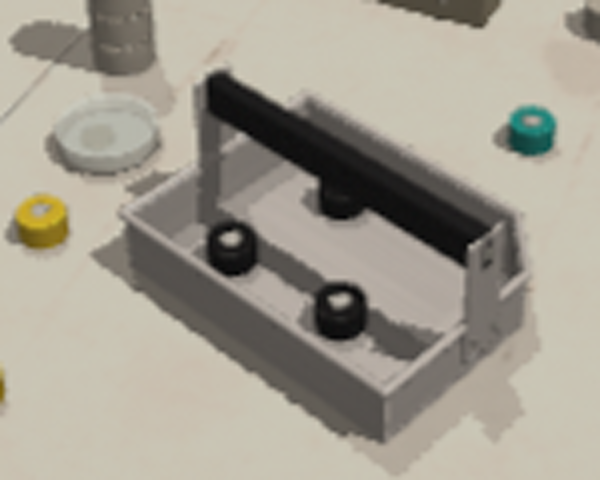

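Run:
```python
from h import *
import pickle
f=pickle.load(open('top0.pkl','rb')); W=cloud(f)
x,y,z=W[...,0],W[...,1],W[...,2]
for y0 in np.arange(-.8,.7,.1):
    print(round(y0,1),[ (round(float(np.nanmax(z[k])),2) if (k:=(x>x0)&(x<x0+.1)&(y>y0)&(y<y0+.1)&np.isfinite(z)).any() else None) for x0 in np.arange(.2,1.0,.1)])
def it(c0): # window stats
    pass
for n,(u0,u1,v0,v1) in dict(dish=(304,328,130,155),yel=(282,295,138,152)).items():
    s=(slice(v0,v1),slice(u0,u1)); k=z[s]>0.005; print(n,W[s][k].mean(0))
```

```text
-0.8 [-0.89, 0.0, 0.01, None, 0.01, 0.01, 0.01, 0.01]
-0.7 [-0.88, 0.01, 0.04, 0.13, 0.13, 0.02, 0.02, 0.09]
-0.6 [-0.88, 0.01, 0.01, 0.22, 0.24, 0.01, 0.02, 0.08]
-0.5 [-0.88, 0.01, 0.16, 0.25, 0.22, 0.01, None, 0.09]
-0.4 [-0.89, 0.01, 0.01, 0.01, 0.02, 0.01, 0.09, 0.09]
-0.3 [-0.89, 0.01, 0.02, 0.14, 0.47, 0.47, 0.34, 0.35]
-0.2 [-0.88, 0.01, 0.03, 0.14, 0.47, 0.47, 0.33, 0.3]
-0.1 [-0.88, 0.03, 0.03, 0.14, 0.13, 0.13, 0.27, 0.28]
-0.0 [-0.88, 0.03, 0.03, 0.14, 0.14, 0.14, 0.27, 0.28]
0.1 [-0.88, 0.01, 0.02, 0.13, 0.01, 0.12, 0.01, 0.01]
0.2 [-0.88, 0.01, 0.05, 0.05, 0.05, 0.12, 0.05, 0.05]
0.3 [-0.89, 0.01, 0.1, 0.1, 0.1, 0.14, 0.22, 0.05]
0.4 [-0.88, 0.02, 0.05, 0.05, 0.04, 0.16, 0.22, 0.05]
0.5 [-0.88, 0.02, 0.02, 0.01, 0.02, 0.02, 0.04, 0.05]
0.6 [-0.88, 0.01, 0.01, 0.01, 0.05, 0.05, 0.02, 0.02]
dish [0.73008865 0.29137077 0.01578122]
yel [0.72402963 0.3798211  0.01719036]
```

```bash
python3 -m handwheel '[[1,3,4.5,1,0,0,0.17],[1,3,4.5,1,0,0,0.17],[1,3,4.5,1,0,0,0.17],[1,3,4.5,1,0,0,0.17],[1,3,4.5,1,0,0,0.17],[1,3,4.5,1,0,0,0.17],[1,3,4.5,1,0,0,0.17],[1,2,5,1,0,0,0.17],[1,1,5,1,0,0,0.17]]'
```

```text
t: 1.27
tool_pos: [0.3968, -0.1799, 0.3211]
orientation: [-180.0, 0.2, 104.3]
contact_force: [0.8, -0.9, 0.1]
width: 0.0857
```

```bash
python3 -m handwheel '[[1,1.4,5.3,0,0,0,0.097],[1,1.4,5.3,0,0,0,0.097],[1,1.4,5.3,0,0,0,0.097],[1,1.4,5.3,0,0,0,0.097],[1,1.4,5.3,0,0,0,0.097],[1,1.4,5.3,0,0,0,0.097],[1,1.4,5.3,0,0,0,0.097],[1,1.4,5.3,0,0,0,0.097],[1,1.4,5.3,0,0,0,0.097],[1,1.4,4.5,0,0,0,0.05],[1,0,0,0,0,0,0]]'
python3 - <<'E'
from h import *
o=manip.observe(); print(o['tool_pos'],o['orientation'],o['joint_pos'])
f=grab('wrist'); save(f,'w1'); W=cloud(f)
z=W[...,2]; sel=(z>.088)&(z<.108); v,u=np.nonzero(sel); print(len(v),u.min(),u.max(),v.min(),v.max())
P=W[sel]; print(P.mean(0),cv2.minAreaRect(P[:,:2].astype(np.float32)*1000))
E
```

```text
t: 2.65
tool_pos: [0.5384, 0.3604, 0.3189]
orientation: [-179.9, 0.3, 159.0]
contact_force: [-0.2, -0.5, -0.5]
width: 0.0854
[0.53837043 0.36038048 0.3189138 ] [-179.89767862    0.25661626  159.01003199] [-13.83364701  43.0122192  -50.23535004  77.51093962  33.24631502
  74.54617711   3.93791609]
5996 0 443 63 379
[0.57719003 0.22571949 0.09800794] ((571.8493041992188, 222.01669311523438), (536.1358032226562, 369.8481140136719), 65.2272720336914)
```

View pics/w1.png

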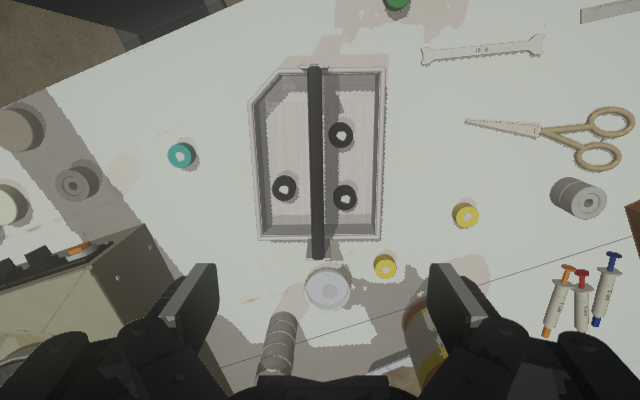

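```bash
cat > bar.py <<'E'
from h import *
f=grab('wrist'); W=cloud(f); o=manip.observe()
z=W[...,2]; sel=(z>.09)&(z<.108)
lab,n=None,None
n,lab,st,ce=cv2.connectedComponentsWithStats(sel.astype(np.uint8))
for i in range(1,n):
    if st[i,4]<300: continue
    P=W[lab==i]; r=cv2.minAreaRect(P[:,:2].astype(np.float32)*1000)
    print(st[i],P.mean(0).round(4),r)
print(o['tool_pos'],o['orientation'])
E
python3 bar.py
```

```text
[ 302   63   31  196 2741] [0.5352 0.3532 0.0971] ((542.437744140625, 350.2474670410156), (27.18486976623535, 205.66534423828125), 69.93512725830078)
[  69  240   81   77 1120] [0.5717 0.0958 0.0994] ((574.3046875, 94.50175476074219), (109.70452117919922, 36.172706604003906), 20.780099868774414)
[  0 244  71  39 958] [0.5259 0.0105 0.1   ] ((524.734375, 13.832870483398438), (94.1541519165039, 22.87314224243164), 87.509765625)
[417 336  27  44 363] [0.803  0.3923 0.0994] ((809.2760009765625, 388.3100891113281), (11.335763931274414, 58.2065544128418), 45.89871597290039)
[259 352  36  23 356] [0.7502 0.2173 0.0992] ((755.7445678710938, 215.3033447265625), (43.94841384887695, 23.143991470336914), 47.98830032348633)
[0.53924801 0.35619995 0.31913919] [-179.71594196    0.39576087  158.77455243]
```

```bash
python3 -m handwheel '[[1,0.4,-0.6,-4,0,0,0.02],[1,0,0,-4,0,0,0],[1,0,0,-4,0,0,0],[1,0,0,-4,0,0,0],[1,0,0,-2,0,0,0],[1,0,0,0,0,0,0]]'; python3 bar.py; python3 -c "
from h import *
save(grab('wrist'),'w2')"
```

```text
t: 3.5
tool_pos: [0.5469, 0.3375, 0.1369]
orientation: [-179.5, 0.8, 159.2]
contact_force: [0.1, 1.2, -0.4]
width: 0.0857
[  314     5    62   365 10103] [0.5267 0.3564 0.0971] ((542.656982421875, 350.6552429199219), (27.97818374633789, 205.9755401611328), 69.89859008789062)
[0.5474614  0.33810318 0.13789185] [-179.56737114    0.90047832  159.15400238]
```

View pics/w2.png

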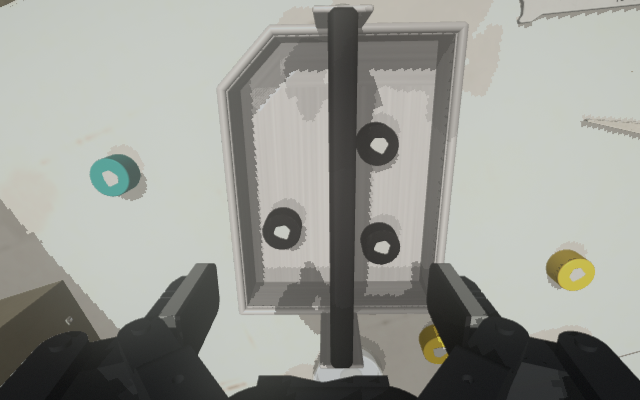

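```bash
cat > err.py <<'E'
from h import *
import sys
from scipy.spatial.transform import Rotation as R
o=manip.observe(); Rc=R.from_euler('xyz',o['orientation'],degrees=True); 
T=R.from_euler('xyz',[180,0,160],degrees=True)
th=float(sys.argv[1]) if len(sys.argv)>1 else 0
T=R.from_rotvec(np.radians(th)*np.array([.4226,-.9065,0]))*T
print('pos',o['tool_pos'].round(4),'rotvec',(T*Rc.inv()).as_rotvec().round(3),'w',o['width'],'F',o['contact_force'].round(1),'M',o['moment'].round(2),'t',o['t']); print('j',o['joint_pos'].round(1))
E
python3 err.py
```

```text
pos [0.5477 0.3391 0.1388] rotvec [0.011 0.013 0.014] w 0.08526170601467596 F [0.3 0.8 0.3] M [ 0.03 -0.02  0.01] t 3.6
j [-13.9  53.1 -44.1  90.1  44.   55.3  -3.7]
```

```bash
python3 -m handwheel '[[1,-0.5,1.2,-1,0.011,0.013,0.014],[1,0,0,0,0,0,0]]'; python3 err.py
```

```text
t: 3.85
tool_pos: [0.5434, 0.3536, 0.1311]
orientation: [179.7, 0.1, 160.0]
contact_force: [0.2, -0.0, 0.4]
width: 0.0851
pos [0.5434 0.3536 0.1311] rotvec [-0.005  0.003 -0.   ] w 0.08506195518728225 F [ 0.2 -0.   0.4] M [ 0.01 -0.02  0.05] t 3.85
j [-14.6  54.1 -44.5  89.6  44.   54.7  -3.5]
```

```bash
python3 -m handwheel '[[1,0,-0.2,-2.2,0,0,0],[1,0,0,-2.2,0,0,0],[1,0,0,-1.5,0,0,0],[1,0,0,0,0,0,0]]'; python3 err.py
```

```text
t: 4.35
tool_pos: [0.5431, 0.3513, 0.0678]
orientation: [179.8, 0.1, 160.0]
contact_force: [-0.5, 0.3, 0.2]
width: 0.0855
pos [0.5431 0.3513 0.0678] rotvec [-0.004  0.003 -0.001] w 0.08548127756946068 F [-0.5  0.3  0.2] M [-0.01 -0.07 -0.01] t 4.35
j [-15.8  58.5 -41.5  91.5  48.3  49.   -6.7]
```

```bash
python3 -m handwheel '[[0,0,0,0,0,0,0],[0,0,0,0,0,0,0],[0,0,0,0,0,0,0],[0,0,0,0,0,0,0],[0,0,0,0,0,0,0],[0,0,0,0,0,0,0],[0,0,0,0,0,0,0],[0,0,0,0,0,0,0]]'; python3 err.py; python3 -c "
from h import *
f=grab('side'); cv2.imwrite('pics/s3.png',cv2.resize(f['image'][120:310,170:430,::-1],None,fx=3,fy=3))"
```

```text
t: 5.35
tool_pos: [0.5438, 0.3523, 0.0696]
orientation: [179.6, 0.1, 160.0]
contact_force: [0.9, -0.2, -0.6]
width: 0.0131
pos [0.5438 0.3523 0.0696] rotvec [-0.006  0.005 -0.   ] w 0.013105518649783696 F [ 0.9 -0.2 -0.6] M [-0.14  0.07 -0.  ] t 5.35
j [-15.8  58.4 -41.5  91.5  48.2  49.1  -6.7]
```

View pics/s3.png

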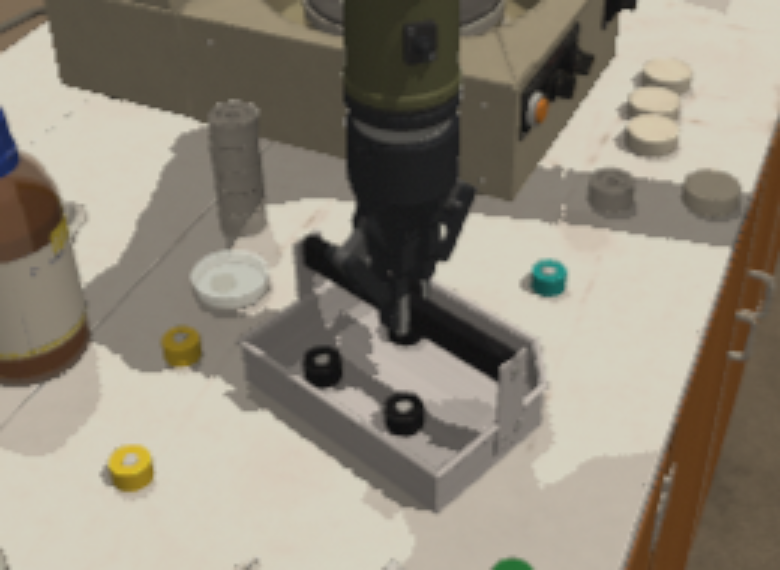

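```bash
python3 -m handwheel '[[0,0,0,0.5,0,0,0],[0,0,0,1,0,0,0],[0,0,0,1.5,0,0,0],[0,0,0,2,0,0,0],[0,0,0,2,0,0,0],[0,0,0,2,0,0,0],[0,0,0,2,0,0,0],[0,0,0,1,0,0,0],[0,0,0,0,0,0,0]]'; python3 err.py; python3 -c "
from h import *
f=grab('side'); cv2.imwrite('pics/s4.png',cv2.resize(f['image'][80:310,170:430,::-1],None,fx=2.5,fy=2.5))"
```

```text
t: 6.52
tool_pos: [0.5432, 0.3514, 0.1989]
orientation: [179.6, 0.2, 160.0]
contact_force: [0.1, 0.2, -4.1]
width: 0.0131
pos [0.5432 0.3514 0.1989] rotvec [-0.005  0.005 -0.001] w 0.013111198457801322 F [ 0.1  0.2 -4.1] M [ 0.01  0.07 -0.  ] t 6.525
j [-13.3  49.5 -47.3  86.9  39.8  60.9  -0.1]
```

View pics/s4.png

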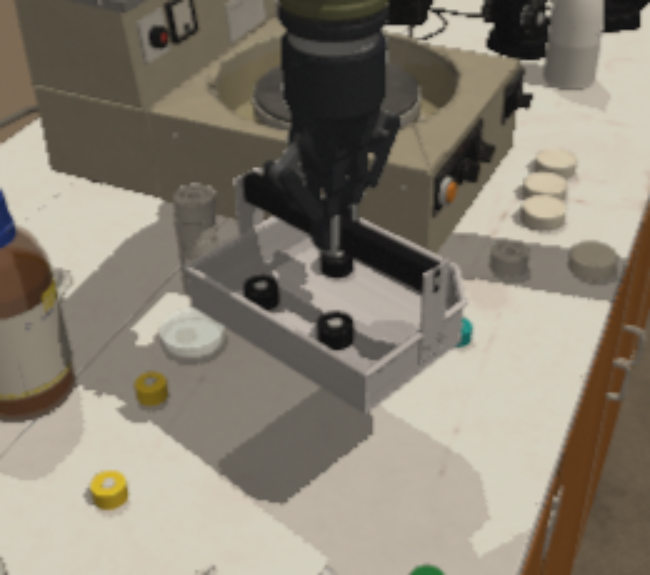

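```bash
python3 -m handwheel '[[0,-0.2,0,1.5,0,0,0],[0,-0.2,0,2,0,0,0],[0,-0.2,0,2,0,0,0],[0,0,0,1.5,0,0,0],[0,0,0,1,0,0,0],[0,0,0,0.8,0,0,0],[0,0,0,0,0.015,-0.0322,0],[0,0,0,0,0.015,-0.0322,0],[0,0,0,0,0.015,-0.0322,0],[0,0,0,0,0.015,-0.0322,0],[0,0,0,0,0,0,0]]'; python3 err.py 10
```

```text
t: 7.95
tool_pos: [0.5351, 0.3497, 0.2912]
orientation: [174.0, 5.9, 159.8]
contact_force: [-1.3, -0.5, -3.7]
width: 0.0132
pos [0.5351 0.3497 0.2912] rotvec [ 0.011 -0.026 -0.001] w 0.013219413798157048 F [-1.3 -0.5 -3.7] M [-0.07  0.34 -0.02] t 7.95
j [-11.3  39.8 -49.7  90.6  39.3  59.1  -1.6]
```

```bash
python3 -m handwheel '[[0,0,0,0,0.011,-0.023,0],[0,0,0,0,0.011,-0.023,0],[0,0,0,0,0.011,-0.023,0],[0,0,0,0,0.011,-0.023,0],[0,0,0,0,0.011,-0.023,0],[0,0,0,0,0.011,-0.023,0],[0,0,0,0,0.011,-0.023,0],[0,0,0,0,0.011,-0.023,0],[0,0,0,0,0.011,-0.023,0],[0,0,0,0,0.011,-0.023,0],[0,0,0,0,0.011,-0.023,0],[0,0,0,0,0,0,0]]'; python3 err.py 25;  python3 -c "
from h import *
f=grab('side'); cv2.imwrite('pics/s5.png',cv2.resize(f['image'][80:310,170:430,::-1],None,fx=2.5,fy=2.5))
f=grab('top'); cv2.imwrite('pics/t5.png',cv2.resize(f['image'][130:270,230:430,::-1],None,fx=4,fy=4))"
```

```text
t: 9.45
tool_pos: [0.5318, 0.349, 0.2901]
orientation: [161.6, 17.1, 157.3]
contact_force: [0.6, 0.2, -4.6]
width: 0.0126
pos [0.5318 0.349  0.2901] rotvec [-0.004 -0.003 -0.003] w 0.012634872056797189 F [ 0.6  0.2 -4.6] M [-0.31  0.76 -0.02] t 9.45
j [-14.4  32.1 -41.6 108.5  58.1  35.3 -22.7]
```

View pics/s5.png

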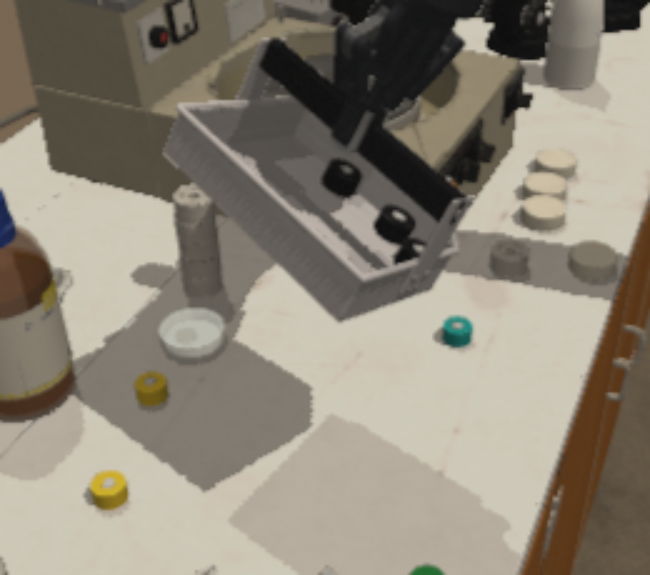

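View pics/t5.png

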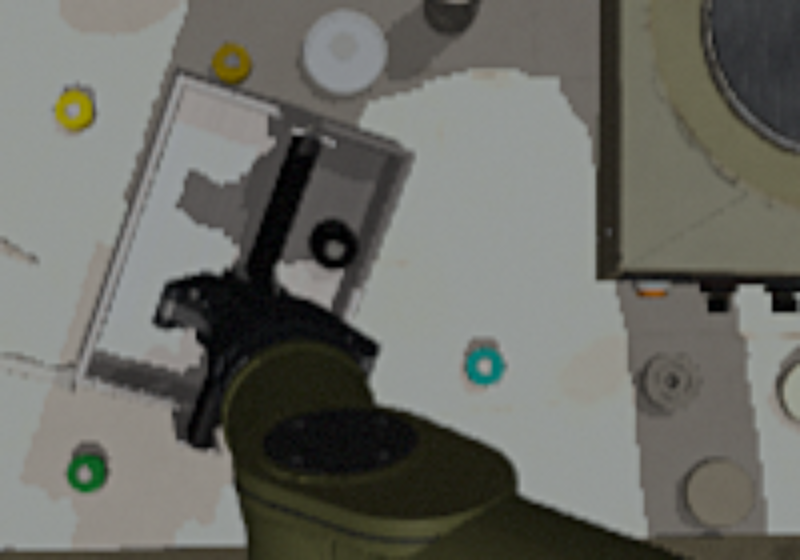

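```bash
python3 -m handwheel '[[0,0,0,1,0.011,-0.023,0],[0,0,0,1,0.011,-0.023,0],[0,0,0,1,0.011,-0.023,0],[0,0,0,1,0.011,-0.023,0],[0,0,0,0.5,0.011,-0.023,0],[0,0,0,0,0,0,0]]'; python3 err.py 32
```

```text
t: 10.3
tool_pos: [0.5323, 0.3502, 0.3404]
orientation: [155.1, 22.3, 155.1]
contact_force: [0.3, -0.1, -3.9]
width: 0.0132
pos [0.5323 0.3502 0.3404] rotvec [-0.014  0.011 -0.004] w 0.013243701293289377 F [ 0.3 -0.1 -3.9] M [-0.5   1.    0.01] t 10.3
j [-15.7  26.  -38.9 112.2  65.4  30.2 -31. ]
```

```bash
python3 -m handwheel '[[0,0,0,0.5,0.006,-0.018,0],[0,0,0,0.5,0.01,-0.023,0],[0,0,0,0.5,0.01,-0.023,0],[0,0,0,0,0.01,-0.023,0],[0,0,0,0,0.01,-0.023,0],[0,0,0,0,0,0,0],[0,0,0,0,0,0,0]]'; python3 err.py 39;  python3 -c "
from h import *
f=grab('side'); cv2.imwrite('pics/s6.png',cv2.resize(f['image'][60:260,170:430,::-1],None,fx=3,fy=3))
f=grab('wrist'); save(f,'w6')"
```

```text
t: 11.18
tool_pos: [0.5314, 0.3517, 0.3569]
orientation: [149.0, 26.8, 152.8]
contact_force: [0.4, -0.7, -4.0]
width: 0.0128
pos [0.5314 0.3517 0.3569] rotvec [-0.013  0.015 -0.008] w 0.012848780091764858 F [ 0.4 -0.7 -4. ] M [-0.57  1.21  0.01] t 11.175
j [-19.8  23.1 -33.7 117.8  85.   26.  -51.6]
```

View pics/s6.png

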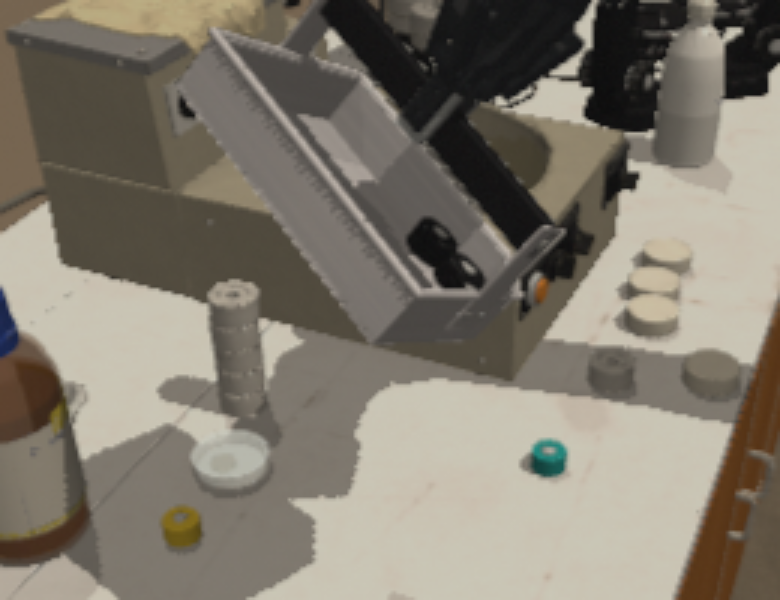

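View pics/w6.png

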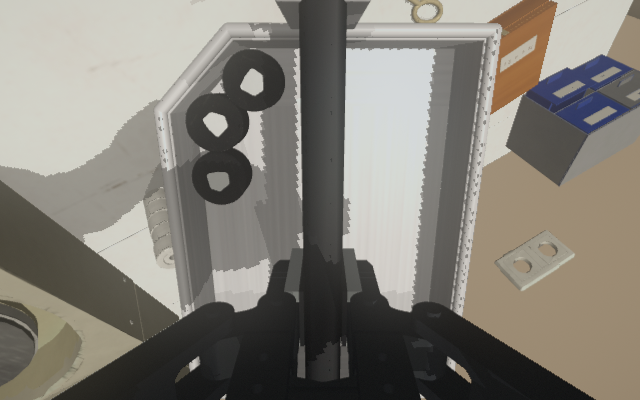

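```bash
cat > mp.py <<'E'
from h import *
from scipy.spatial.transform import Rotation as R
f=grab('wrist'); W=cloud(f); o=manip.observe()
Rt=R.from_euler('xyz',o['orientation'],degrees=True).as_matrix()
# tote frame: tool z=-tote z; tool y at 70deg=tote x -> x_t=tool y, z_t=-tool z, y_t=z x x
X=Rt[:,1]; Z=-Rt[:,2]; Y=np.cross(Z,X); g=o['tool_pos']-Rt[:,2]*0.0  
L=(W-g)@np.stack([X,Y,Z],1)
# TCP tote height at grasp 0.0692
L[...,2]+=0.0692
img=f['image'].astype(int)
dark=(img.max(-1)<60)&(L[...,2]>0.01)&(L[...,2]<0.03)&(abs(L[...,0])<.075)&(abs(L[...,1])<.1)
L0=L
n,lab,st,ce=cv2.connectedComponentsWithStats((dark).astype(np.uint8))
for i in range(1,n):
    if st[i,4]>150: print(st[i],L0[lab==i].min(0).round(3),L0[lab==i].max(0).round(3))
for px in [(253,82),(217,124),(222,180)]: 
    k=L0[px[1]-3:px[1]+4,px[0]-3:px[0]+4].reshape(-1,3); print(px,np.nanmedian(k,0).round(4))
Zt=-Rt[:,2]; print('lean',np.degrees(np.arccos(Zt[2])), 'downhill in tote', np.degrees(np.arctan2(-Y[2],-X[2])), o['qvel'].round(2))
E
python3 mp.py
```

```text
[ 192   54   92  150 4773] [-0.071  0.015  0.01 ] [-0.021  0.092  0.025]
(253, 82) [-0.0351  0.0792  0.0224]
(217, 124) [-0.055   0.0585  0.0222]
(222, 180) [-0.055   0.0286  0.0218]
lean 40.091406397897494 downhill in tote 135.50678881517408 [ 0.1  -0.01  0.11  0.08  0.18  0.03 -0.27]
```

```bash
python3 -m handwheel '[[0,0,0,0,0,0,0],[0,0,0,0,0,0,0],[0,0,0,0,0,0,0],[0,0,0,0,0,0,0]]'; python3 mp.py; python3 -c "
from h import *
save(grab('top'),'t7'); save(grab('wrist'),'w7')
print(manip.observe()['qvel'].round(2))"
```

```text
t: 11.82
tool_pos: [0.5319, 0.3516, 0.3569]
orientation: [149.0, 26.8, 152.7]
contact_force: [0.3, 0.2, -4.4]
width: 0.0132
[ 192   54   92  150 4722] [-0.071  0.015  0.01 ] [-0.021  0.092  0.025]
(253, 82) [-0.0352  0.0791  0.0222]
(217, 124) [-0.0548  0.0585  0.0222]
(222, 180) [-0.0547  0.0285  0.022 ]
lean 40.096772810272 downhill in tote 135.54235910203994 [ 0.04 -0.1   0.01  0.06 -0.1   0.07 -0.14]
[-0.    0.02 -0.01  0.09 -0.   -0.06  0.1 ]
```

View pics/t7.png

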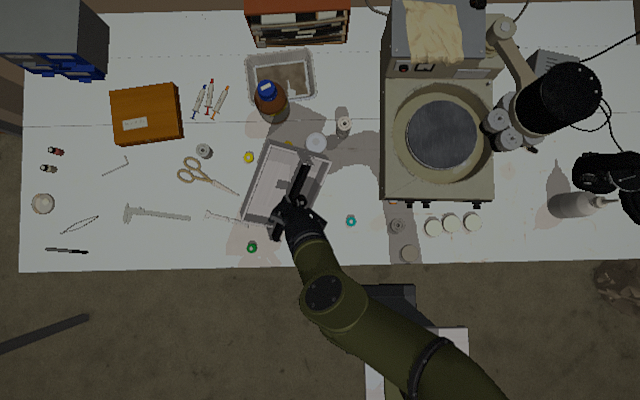

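View pics/w7.png

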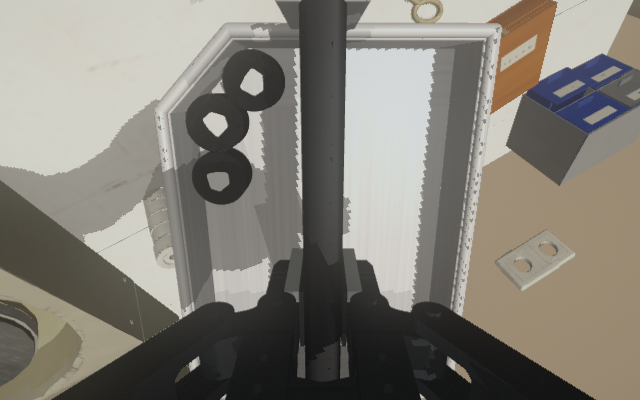

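```bash
python3 -c "
from plant import manip
print(manip.job_done())"
```

```text
the job is handed in; nothing more can be done
None
```

I gripped the tote by the middle of its black bar and lifted it clear of the worktop. I then tilted it about 40° straight toward the cut-off corner, and the arm is still holding it there, with the grip about 0.36 m up. I handed the job in at about 12 s.

**Mounts:** all three black mounts are still in the tote and did not move between my last two looks, 0.6 s apart. Two rest on the diagonal wall. The third touches them against the -x wall, about 50 mm from the middle of the diagonal. I left it there because moving it into the gap behind the other two would have needed it to go uphill.

**Surroundings:** by eye in the last top view, the dish, weight, spanner and puck, and the yellow, green and turquoise look-alikes, are where they started. One yellow look-alike is mostly hidden by the tote in that view. The wrist force was about 4 N at each reading, which is just the tote's weight.

No check failed, and none disagreed.

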